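# Find the loose peg by its play

### The job

One of the three pegs in the wooden rack has worked loose. Take hold of the pegs by the head and gently rock them one by one to the left and then to the right along the row, as far as they give, until you feel which one has play, without shifting or lifting the rack. Then pull the loose peg out and stand it upright in the teal repair stand, shoulder fully down, leaving the firm pegs in the rack and the other things where they are.

Things in the scene. Friction and masses are not known exactly. Their poses are not given: they have to be found in the camera images.
- rack: Wooden peg rack (2.3 kg with its pegs) standing free on the table, kept in place by friction (it slides when pushed with 13 to 20 N, and tips when a firm end peg is pulled up hard): a 98 x 290 mm block whose flat top is 60 mm above the table, on a thin 120 x 330 mm foot board. Origin on the table under its middle; its y axis runs along the row of pegs (to the robot's left, yaw within 0.2 rad), x across the row away from the robot, z up.
- hole_1 (a point): Centre of the rack's right-hand (-y) hole, at the level of the rack's top (60 mm above the table); axes as the rack's. Holes are 95 mm apart. A firm peg itself yields less than 2 mm to the side at 8 N, and cannot be pulled out. The loose peg (one of the three) slides and rocks about 5 mm to either side under 1 or 2 N before it meets the wall, and lifts straight out.
- hole_2 (a point): Centre of the rack's middle hole, at the level of the rack's top (60 mm above the table); axes as the rack's. Holes are 95 mm apart. A firm peg itself yields less than 2 mm to the side at 8 N, and cannot be pulled out. The loose peg (one of the three) slides and rocks about 5 mm to either side under 1 or 2 N before it meets the wall, and lifts straight out.
- hole_3 (a point): Centre of the rack's left-hand (+y) hole, at the level of the rack's top (60 mm above the table); axes as the rack's. Holes are 95 mm apart. A firm peg itself yields less than 2 mm to the side at 8 N, and cannot be pulled out. The loose peg (one of the three) slides and rocks about 5 mm to either side under 1 or 2 N before it meets the wall, and lifts straight out.
- peg_1: Turned beech peg, in hole_1 at the start; 140 mm long, 0.12 kg; all three look alike. Origin on its axis at the underside of its 56 mm wide, 6 mm thick shoulder, which rests on the rack's top; z along the peg, upwards. Above: a 20 mm stem up to 45 mm, then a 28 mm thick cylindrical head from 45 to 90 mm with a red ring at its lower end. Below: a 20 mm shank ending in a 26 mm foot, reaching 50 mm down in the hole.
- peg_2: Turned beech peg, in hole_2 at the start; 140 mm long, 0.12 kg; all three look alike. Origin on its axis at the underside of its 56 mm wide, 6 mm thick shoulder, which rests on the rack's top; z along the peg, upwards. Above: a 20 mm stem up to 45 mm, then a 28 mm thick cylindrical head from 45 to 90 mm with a red ring at its lower end. Below: a 20 mm shank ending in a 26 mm foot, reaching 50 mm down in the hole.
- peg_3: Turned beech peg, in hole_3 at the start; 140 mm long, 0.12 kg; all three look alike. Origin on its axis at the underside of its 56 mm wide, 6 mm thick shoulder, which rests on the rack's top; z along the peg, upwards. Above: a 20 mm stem up to 45 mm, then a 28 mm thick cylindrical head from 45 to 90 mm with a red ring at its lower end. Below: a 20 mm shank ending in a 26 mm foot, reaching 50 mm down in the hole.
- peg_1_head (a point): Middle of the head of peg_1, on its axis, 68 mm above the shoulder's underside: the place to grip.
- peg_2_head (a point): Middle of the head of peg_2, on its axis, 68 mm above the shoulder's underside: the place to grip.
- peg_3_head (a point): Middle of the head of peg_3, on its axis, 68 mm above the shoulder's underside: the place to grip.
- stand: Teal repair stand that does not move: block 90 x 90 x 60 mm high with one round hole in its top, on a 110 mm square foot plate. Origin on the table under its middle.
- stand_hole (a point): Centre of the stand's hole at its top face, 60 mm above the table. The hole is 31 mm wide with a small chamfer and 54 mm deep: it takes the 26 mm foot of a peg, and the shoulder comes to rest on the top face.
- boat_1: Folded gold card boat, about 110 x 55 x 40 mm, bystander behind the stand; origin under its middle.
- boat_2: Folded gold card boat, about 110 x 55 x 40 mm, bystander in front of the rack; origin under its middle.
- glue: White glue bottle with orange cap, 52 mm wide, 120 mm tall, bystander; origin under its middle.
- tape: Roll of red tape lying flat, 90 mm wide, 24 mm high, bystander; origin under its middle.
There are look-alikes about, which are no part of the job. What is shaped like the peg_2 but green or pink is not meant.

How it is judged:
By the outcome, as a careful person would: the job done as asked, in the order asked, and still so for the second after the job is handed in, with the robot touching nothing.
It also fails if it takes over 70 s, if anything falls off the work surface, if the arm or the gripper's body presses on something with over 40 N, if the wrist force passes 120 N, or if a joint passes its speed limit or range.

### The arm

A 7-joint arm with a two-finger parallel gripper is mounted at the origin on the work surface. World frame = base frame: x ahead of the robot, y to its left, z up, the work surface at z = 0. Lengths are in m, angles in rad, forces in N, time in s.
With the tool pointing down it reaches from about 0.425 to 0.95 m from the base axis. Payload 4.7 kg.
Tool frame: the origin (TCP) lies midway between the tips of the shut fingers; the grasp point (between the pads) lies 19 mm behind it (arm.hold_point_z is the z of the grasp point in the tool frame, in m); z points along the fingers, y is the line along which they close (so a half turn about z gives the same grasp; the last joint's range is limited). The gripper opens to 87 mm and grips with 3 to 60 N. Pads are 19 mm wide; open, the fingers measure 117 mm over their backs; the gripper's body (75 mm by 190 mm) begins 51 mm behind the grasp point.
Start: joints at [1.124, 0.469, -0.049, 1.532, 0.024, 1.141, -0.082], TCP at [0.274, -0.617, 0.223] pointing down, gripper open.
Joint ranges: [-2.59, 2.59], [-0.33, 1.99], [-1.39, 1.29], [0.1, 2.45], [-1.04, 4.18], [0.21, 1.99], [-2.66, 2.66]. Speed limits (rad/s): [2.57, 2.57, 3.14, 3.14, 3.14, 3.14, 3.14].

### API

Orientations are given as a unit quaternion [w, x, y, z].
In Python, from workcell import arm gives the robot as it stands.
- The arm moves only by the tool send_rows, never from a script. Its argument "motion" is a list of rows, each an object with "delta_pos": the shift along the world's x, y, z in units of 30 mm (1.0 is 30 mm), a list of three; "spin": the turn about the world's z in units of 5 degrees (1.0 is 5 degrees); "grip": the opening, from 0 (shut) to 1 (fully open). In form: [{"delta_pos": [tx, ty, tz], "spin": spin, "grip": grip}, ...]. A call has 1 to 8 rows; each row is the pose to reach, as a shift and turn from the pose commanded when the call began; what a row does not reach only later rows make up. A row lasts 1/12 s, in which the tool goes at most 41.7 mm and 7.16 degrees, less where a joint would pass 70% of its speed; a pose out of reach is approached as far as the arm can. A call with a gripper value outside its range is refused whole. The fingers move at their own pace and stop on an object; "squeeze" is the grip in N (left out, the last holds). Time passes only in rows, so rows that repeat a pose let the fingers close. It gives the time, the measured TCP pose, the force, the opening and the grip force at its end, in the units of the state.
- arm.get_state(): the state, without advancing time (a new reading comes with each control period).
- arm.capture(name): name is "scene" or "top" or "wrist"; returns the picture (400x640x3 uint8, red, green, blue); there is no depth.
- arm.camera_params(name): a dict with "fx", "fy", "cx", "cy" (pixels), "R" (3x3) and "t" (3): a world point X has camera coordinates R X + t. Camera axes: x right, y down, z forward; pixel columns grow to the right and rows downward; lengths in m; the calibration is good to about 2 mm. A picture is of the moment at which its call begins: read the wrist's pose just before it. camera_params takes no time and is no camera call; for the wrist camera it gives the pose at the moment of the call.
- arm.hand_in(): hands the job in; it is judged then, once.
The state is a dict: "t": time; "joint_pos": joint angles; "joint_vel": joint speeds; "effort": joint torques, N m; "eef_pos": TCP position; "ee_rot": TCP orientation; "force": force on the tool from outside, world axes, zero at the start; "ft_torque": the same for the moment, N m; "gripper_width": finger opening in m; "gripper_force": force on a finger pad.
Only numpy, scipy, OpenCV 4.12 (cv2) and the standard library are available. Lean on these libraries where they do the work, as an engineer would, in place of code of your own. Each camera call takes 0.05 s, during which the arm holds its last target. There are 200 camera calls.

## Working session

There is one attempt and no reset: what is moved stays moved. The work goes in short steps, Python scripts to look and compute and a tool call to move; the robot and the scene stay as the last step left them, time stands still between calls to the robot, and variables do not carry over. Pictures are saved under pics/ and viewed, at most 10 in all, crops included, and the job is handed in when it is done.

Besides the shell and the picture viewer there is one more tool, called in YAML: its name, and indented under it one key for each argument. send_rows: Moves the arm, as the interface text tells. Its arguments: {"type":"object","properties":{"motion":{"type":"array"},"squeeze":{"type":"number"}},"required":["motion"]}

```bash
mkdir -p pics
python3 - <<'E'
from workcell import arm
import cv2
for n in("scene","top"):
    cv2.imwrite(f"pics/{n}0.png",arm.capture(n)[:,:,::-1])
    p=arm.camera_params(n);print(n,p)
s=arm.get_state();print({k:s[k] for k in("t","eef_pos","ee_rot","force","gripper_width")},arm.hold_point_z)
E
```

```text
scene {'fx': 454.2156641317746, 'fy': 454.2156641317746, 'cx': 322.96804988222584, 'cy': 200.33645417346347, 'R': array([[-0.63245183,  0.77443261,  0.01608776],
       [ 0.6188818 ,  0.51769091, -0.59074651],
       [-0.46582185, -0.36366229, -0.80669681]]), 't': array([ 0.38006408, -0.30532316,  1.31599888])}
top {'fx': 364.01465719473316, 'fy': 364.01465719473316, 'cx': 322.35131625597046, 'cy': 206.29519755421458, 'R': array([[ 0.01738301, -0.99968085,  0.01833113],
       [-0.99484095, -0.01912572, -0.09962772],
       [ 0.09994652, -0.01650473, -0.99485591]]), 't': array([-0.02367112,  0.58121213,  0.75402563])}
{'t': 0.1, 'eef_pos': array([ 0.27367324, -0.6164204 ,  0.22158478]), 'ee_rot': array([-8.93620712e-04,  9.78257918e-01,  2.07389971e-01, -2.19092743e-04]), 'force': array([ 0.56389038,  0.95156123, -0.39952865]), 'gripper_width': 0.08717358410884563} -0.0187
```

View pics/scene0.png

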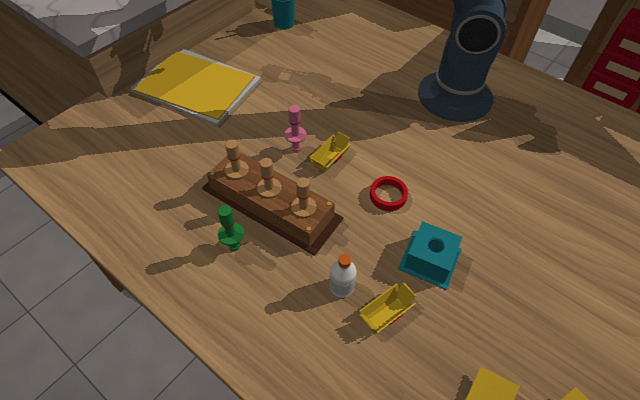

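View pics/top0.png

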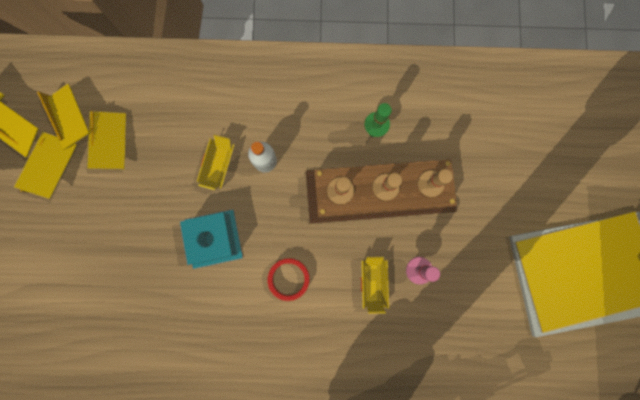

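The scene picture shows the brown rack with three tan pegs: heads at about (233,147), (267,166) and (303,186). The green look-alike is at (228,230) and the pink one at (294,125). The teal stand's hole is at (437,245). In the top picture the peg shoulders are at (341,190) for peg_3, (387,187) for peg_2 and (432,184) for peg_1. The stand hole is at (206,239), green at (377,120) and pink at (420,270).

Candidates for the wanted pegs are the three tan ones in the rack; green and pink are excluded. Next is one close crop with measurements.

```bash
cat > h.py <<'E'
import numpy as np, cv2
from workcell import arm
def ray(n,uv,z,p=None):
    p=p or arm.camera_params(n); R,t=np.array(p["R"]),np.array(p["t"])
    d=R.T@np.array([(uv[0]-p["cx"])/p["fx"],(uv[1]-p["cy"])/p["fy"],1]); c=-R.T@t
    return c+d*(z-c[2])/d[2]
def proj(n,X):
    p=arm.camera_params(n); q=np.array(p["R"])@X+p["t"]
    return p["fx"]*q[0]/q[2]+p["cx"],p["fy"]*q[1]/q[2]+p["cy"]
E
python3 - <<'E'
from h import *
t=cv2.imread("pics/top0.png"); s=cv2.imread("pics/scene0.png")
a=cv2.resize(t[150:230,300:465],None,fx=4.8,fy=3.6,interpolation=cv2.INTER_CUBIC)
b=cv2.resize(s[135:255,195:350],(792,290),interpolation=cv2.INTER_CUBIC)
a=cv2.resize(a,(792,290)); cv2.imwrite("pics/crop.png",np.vstack([a,b]))
# stand hole: dark region within teal, top view
def comps(img,mask,roi,amin,name,z):
    x0,y0,x1,y1=roi; m=np.zeros_like(mask); m[y0:y1,x0:x1]=mask[y0:y1,x0:x1]
    n,l,st,c=cv2.connectedComponentsWithStats(m)
    for i in range(1,n):
        if st[i,4]>=amin: print(name,st[i],c[i].round(1),ray(name,c[i],z).round(4))
for n,im,roi in(("top",t,(310,160,455,215)),("scene",s,(195,135,350,255))):
    h=cv2.cvtColor(im,cv2.COLOR_BGR2HSV)
    x0,y0,x1,y1=roi
    for uv in ((341,194),(341,184),(325,200),(345,205)) if n=="top" else ((303,208),(303,187),(320,220),(267,190)): print(n,uv,h[uv[1],uv[0]])
h=cv2.cvtColor(t,cv2.COLOR_BGR2HSV); print("teal",h[239,206],h[225,206])
comps(t,((h[...,2]<75)).astype(np.uint8),(190,225,225,255),20,"top",.06)
h=cv2.cvtColor(s,cv2.COLOR_BGR2HSV); print("teal",h[245,437],h[235,425])
comps(s,((h[...,2]<75)).astype(np.uint8),(422,232,452,258),20,"scene",.06)
E
```

```text
top (341, 194) [ 14 152 136]
top (341, 184) [ 17 130 172]
top (325, 200) [ 15 138 129]
top (345, 205) [ 14 144 129]
scene (303, 208) [ 15 142  70]
scene (303, 187) [ 16 140 106]
scene (320, 220) [ 13 148  98]
scene (267, 190) [ 15 136 109]
teal [ 94 106  70] [ 90 156 124]
top [199 232  12  14 109] [203.8 238.6] [0.5077 0.2278 0.06  ]
teal [ 92 198  49] [ 91 188 111]
scene [428 239  16  13 166] [435.7 245.1] [0.5104 0.2283 0.06  ]
```

View pics/crop.png

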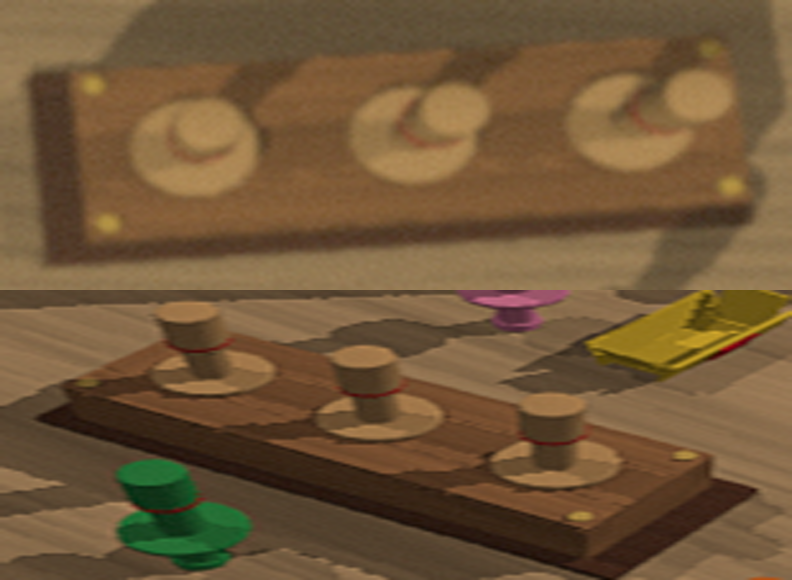

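The crop shows three alike tan pegs with red rings standing in the rack. Head tops in the top view are at about (343,184.5), (394.6,180.6) and (445.4,176.2). The green and pink pegs lie outside the rack and are excluded.

Run:
```python
from h import *
T=lambda u,v:(300+u/4.8,150+v/3.625); S=lambda u,v:(195+u/5.11,135+(v-290)/2.417)
for nm,z,a,b in(("head",.15,[(698,95),(454,111),(207,125)],[(190,312),(365,357),(551,404)]),("disc",.066,[(631,121),(413,135),(195,147)],[(213,373),(379,416),(556,463)])):
    for i in range(3): print(nm,i+1,ray("top",T(*a[i]),z).round(4),ray("scene",S(*b[i]),z).round(4))
for u in((93,85),(108,223),(711,49),(731,186)): print("dot",ray("top",T(*u),.06).round(4))
for n,c in(("top",[(206,239)]),("scene",[(437,245)])): print(ray(n,c[0],.06).round(4))
for nm,uv,z in(("boat1",(215,163),.03),("boat2",(375,285),.03),("glue",(258,148),.12),("tape",(288,279),.02),("green",(377,122),.05),("pink",(432,274),.12)): print(nm,ray("top",uv,z).round(3))
```

```text
head 1 [ 0.6296 -0.2371  0.15  ] [ 0.6329 -0.231   0.15  ]
head 2 [ 0.6194 -0.143   0.15  ] [ 0.624  -0.1377  0.15  ]
head 3 [ 0.6103 -0.0484  0.15  ] [ 0.6144 -0.0451  0.15  ]
disc 1 [ 0.63  -0.238  0.066] [ 0.6344 -0.232   0.066 ]
disc 2 [ 0.62   -0.1434  0.066 ] [ 0.6243 -0.1387  0.066 ]
disc 3 [ 0.6112 -0.0495  0.066 ] [ 0.6151 -0.0439  0.066 ]
dot [ 0.6472 -0.0051  0.06  ]
dot [ 0.5676 -0.013   0.06  ]
dot [ 0.674  -0.2757  0.06  ]
dot [ 0.5941 -0.2831  0.06  ]
[0.507  0.2233 0.06  ]
[0.5085 0.2302 0.06  ]
boat1 [0.671 0.221 0.03 ]
boat2 [ 0.417 -0.127  0.03 ]
glue [0.683 0.114 0.12 ]
tape [0.425 0.057 0.02 ]
green [ 0.764 -0.127  0.05 ]
pink [ 0.449 -0.22   0.12 ]
```

send_rows:
  motion:
    - {"delta_pos": [6,6.4,0.6],"spin": -3.6,"grip": 1}
    - {"delta_pos": [6,6.4,0.6],"spin": -3.6,"grip": 1}
    - {"delta_pos": [6,6.4,0.6],"spin": -3.6,"grip": 1}
    - {"delta_pos": [6,6.4,0.6],"spin": -3.6,"grip": 1}
    - {"delta_pos": [6,6.4,0.6],"spin": -3.6,"grip": 1}
    - {"delta_pos": [6,6.4,0.6],"spin": -3.6,"grip": 1}
    - {"delta_pos": [6,6.4,0.6],"spin": -3.6,"grip": 1}
    - {"delta_pos": [6,6.4,0.6],"spin": -3.6,"grip": 1}

```text
t: 0.77
eef_pos: [0.4585, -0.4196, 0.2406]
ee_rot: [-0.001, 0.998, 0.057, 0.001]
force: [0.3, -0.5, -0.6]
gripper_width: 0.087
gripper_force: 0.0
```

send_rows:
  motion:
    - {"delta_pos": [5.9,6.3,1],"spin": 0,"grip": 1}
    - {"delta_pos": [5.9,6.3,1],"spin": 0,"grip": 1}
    - {"delta_pos": [5.9,6.3,1],"spin": 0,"grip": 1}
    - {"delta_pos": [5.9,6.3,1],"spin": 0,"grip": 1}
    - {"delta_pos": [5.9,6.3,1],"spin": 0,"grip": 1}
    - {"delta_pos": [5.9,6.3,1],"spin": 0,"grip": 1}
    - {"delta_pos": [5.9,6.3,1],"spin": 0,"grip": 1}
    - {"delta_pos": [5.9,6.3,1],"spin": 0,"grip": 1}

```text
t: 1.43
eef_pos: [0.6333, -0.232, 0.2701]
ee_rot: [-0.001, 0.998, 0.055, 0.0]
force: [0.9, -0.1, 1.1]
gripper_width: 0.087
gripper_force: 0.0
```

Run:
```python
from h import *
p=arm.camera_params("wrist"); s=arm.get_state(); im=arm.capture("wrist")[:,:,::-1]; cv2.imwrite("pics/w1.png",im)
import pickle; pickle.dump(p,open("w1.pkl","wb"))
R=cv2.Rodrigues
from scipy.spatial.transform import Rotation as Ro
q=s["ee_rot"]; M=Ro.from_quat([q[1],q[2],q[3],q[0]]).as_matrix()
print(s["t"],s["eef_pos"],"tool y deg",np.degrees(np.arctan2(M[1,1],M[0,1])),"z",M[:,2],s["force"])
for X in((.6315,-.2345,.15),(.6222,-.1407,.15),(.613,-.047,.15),(.6315,-.2345,.06)):print(proj("wrist",np.array(X)))
```

```text
1.4333 [ 0.63329767 -0.23197144  0.27010085] tool y deg -83.68930419732557 z [ 8.07204711e-04  2.02822749e-03 -9.99997617e-01] [ 0.94224904 -0.07814096  1.0584852 ]
(np.float64(312.9389916967387), np.float64(192.71191208604327))
(np.float64(215.42529679839316), np.float64(192.0217590898241))
(np.float64(117.9442154768204), np.float64(191.24189202896426))
(np.float64(313.24896698535855), np.float64(175.0631490005596))
```

View pics/w1.png

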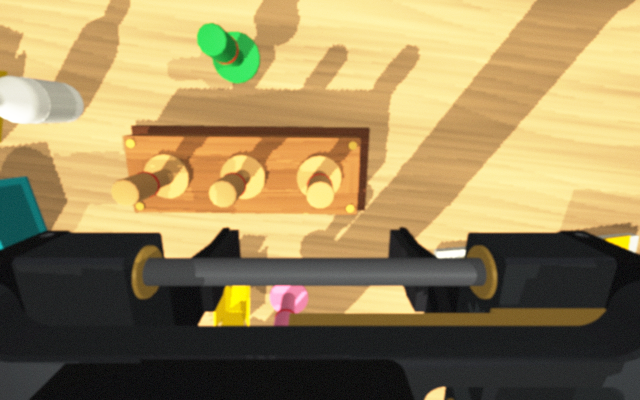

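The wrist picture shows the three heads at about (320,188) for peg_1, (222,190) for peg_2 and (125,192) for peg_3. They are about 7 px to the right of the prediction, so I refine.

Run:
```python
from h import *
import pickle
p=pickle.load(open("w1.pkl","rb")); im=cv2.imread("pics/w1.png")
print(p["fx"],(-np.array(p["R"]).T@p["t"]).round(3))
h=cv2.cvtColor(im,cv2.COLOR_BGR2HSV)
for uv in((320,186),(320,170),(300,195),(222,190)): print(h[uv[1],uv[0]])
g=cv2.cvtColor(im,cv2.COLOR_BGR2GRAY)[:,:].astype(int)
m=((h[...,1]<135)&(h[...,2]>170)).astype(np.uint8); m[:, :108]=0; m[:138]=0; m[212:]=0; m[:,355:]=0
cs,_=cv2.findContours(m,cv2.RETR_EXTERNAL,cv2.CHAIN_APPROX_NONE)
for c in cs:
    if cv2.contourArea(c)>60: print(cv2.boundingRect(c),cv2.contourArea(c))
for i,(uv,zz) in enumerate([((320,188),.15),((222,190),.15),((125,192),.15),((319.5,177),.066),((244,177),.066),((167,176),.066)]): print(uv,ray("wrist",uv,zz,p).round(4))
for uv in((130,144),(139,207),(353,145),(351,209)):print("dot",ray("wrist",uv,.06,p).round(4))
```

```text
300.4991008677825 [ 0.705 -0.225  0.432]
[ 26 106 254]
[ 17 149 206]
[ 16 160 238]
[ 22 132 250]
(209, 183, 25, 24) 376.5
(158, 170, 30, 28) 370.5
(240, 168, 24, 31) 313.0
(298, 157, 43, 51) 1010.0
(222, 156, 24, 18) 190.5
(147, 155, 22, 16) 157.5
(108, 138, 28, 74) 1221.5
(320, 188) [ 0.6391 -0.2371  0.15  ]
(222, 190) [ 0.6267 -0.1432  0.15  ]
(125, 192) [ 0.6143 -0.0497  0.15  ]
(319.5, 177) [ 0.6335 -0.2385  0.066 ]
(244, 177) [ 0.6231 -0.1455  0.066 ]
(167, 176) [ 0.6138 -0.0505  0.066 ]
dot [ 0.6475 -0.0033  0.06  ]
dot [ 0.5672 -0.0108  0.06  ]
dot [ 0.6764 -0.2749  0.06  ]
dot [ 0.595  -0.2841  0.06  ]
```

send_rows:
  motion:
    - {"delta_pos": [0,-0.2,-1],"spin": -0.1,"grip": 1}
    - {"delta_pos": [0,-0.2,-2],"spin": -0.1,"grip": 1}
    - {"delta_pos": [0,-0.2,-3],"spin": -0.1,"grip": 1}
    - {"delta_pos": [0,-0.2,-4],"spin": -0.1,"grip": 1}
    - {"delta_pos": [0,-0.2,-4.8],"spin": -0.1,"grip": 1}
    - {"delta_pos": [0,-0.2,-5.37],"spin": -0.1,"grip": 0.8}
    - {"delta_pos": [0,-0.2,-5.37],"spin": -0.1,"grip": 0.6}
    - {"delta_pos": [0,-0.2,-5.37],"spin": -0.1,"grip": 0.5}
  squeeze: 4

```text
t: 2.15
eef_pos: [0.6288, -0.2448, 0.1086]
ee_rot: [0.0, 0.999, 0.046, -0.002]
force: [0.9, -0.6, 0.6]
gripper_width: 0.0745
gripper_force: 0.0
```

send_rows:
  motion:
    - {"delta_pos": [0,0,0],"spin": 0,"grip": 0.45}
    - {"delta_pos": [0,0,0],"spin": 0,"grip": 0.4}
    - {"delta_pos": [0,0,0],"spin": 0,"grip": 0.4}

```text
t: 2.4
eef_pos: [0.6317, -0.2428, 0.1113]
ee_rot: [0.001, 0.999, 0.047, 0.001]
force: [0.7, 1.2, 0.1]
gripper_width: 0.055
gripper_force: 0.0
```

send_rows:
  motion:
    - {"delta_pos": [0,0.1,0],"spin": 0,"grip": 0.4}
    - {"delta_pos": [0,0.1,0],"spin": 0,"grip": 0.4}
    - {"delta_pos": [0,0.1,0],"spin": 0,"grip": 0.4}
    - {"delta_pos": [0,0.1,0],"spin": 0,"grip": 0.4}

```text
t: 2.73
eef_pos: [0.6311, -0.2388, 0.1097]
ee_rot: [0.0, 0.999, 0.048, 0.0]
force: [0.3, -0.2, -0.8]
gripper_width: 0.0362
gripper_force: 0.0
```

Run:
```python
from h import *
s=arm.get_state(); p=arm.camera_params("wrist"); im=arm.capture("wrist")[:,:,::-1]; cv2.imwrite("pics/w2.png",cv2.resize(im[130:330,160:480],(800,500)))
print(s["t"],s["eef_pos"],s["force"],s["gripper_width"],s["gripper_force"])
```

```text
2.7333 [ 0.63105126 -0.23876428  0.10970754] [ 0.29699701 -0.21279625 -0.75982638] 0.03624381070953253 0.0
```

View pics/w2.png

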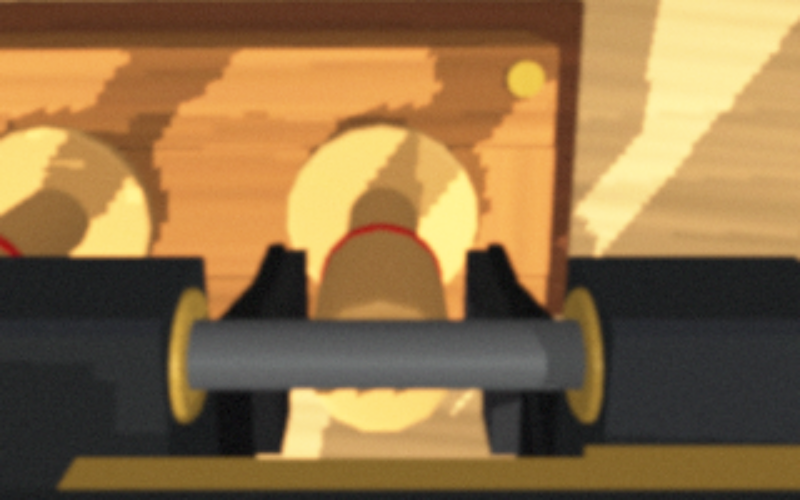

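The crop shows the peg_1 head (edges at about 325 and 442) between the fingers (307 and 467), off centre by about 1 mm to +y. I close gently.

send_rows:
  motion:
    - {"delta_pos": [0,0.03,0],"spin": 0,"grip": 0.35}
    - {"delta_pos": [0,0.03,0],"spin": 0,"grip": 0.28}
    - {"delta_pos": [0,0.03,0],"spin": 0,"grip": 0.25}
    - {"delta_pos": [0,0.03,0],"spin": 0,"grip": 0.25}
    - {"delta_pos": [0,0.03,0],"spin": 0,"grip": 0.25}
  squeeze: 10

```text
t: 3.2
eef_pos: [0.631, -0.2378, 0.1094]
ee_rot: [-0.0, 0.999, 0.048, -0.0]
force: [0.5, 1.4, -1.2]
gripper_width: 0.0276
gripper_force: 10.0
```

send_rows:
  motion:
    - {"delta_pos": [0,0.03,0],"spin": 0,"grip": 0.25}
    - {"delta_pos": [0,0.03,0],"spin": 0,"grip": 0.25}
    - {"delta_pos": [0,0.03,0],"spin": 0,"grip": 0.25}

```text
t: 3.45
eef_pos: [0.6309, -0.2374, 0.1094]
ee_rot: [0.0, 0.999, 0.047, -0.0]
force: [0.4, -0.6, -1.2]
gripper_width: 0.0276
gripper_force: 10.0
```

send_rows:
  motion:
    - {"delta_pos": [0,0.03,0],"spin": 0,"grip": 0.25}
    - {"delta_pos": [0,0.03,0],"spin": 0,"grip": 0.25}
    - {"delta_pos": [0,0.03,0],"spin": 0,"grip": 0.25}

```text
t: 3.7
eef_pos: [0.6308, -0.2372, 0.1095]
ee_rot: [0.001, 0.999, 0.047, 0.0]
force: [-0.2, -2.1, -1.8]
gripper_width: 0.0276
gripper_force: 10.0
```

send_rows:
  motion:
    - {"delta_pos": [-0.01,0.06,0],"spin": 0,"grip": 0.25}
    - {"delta_pos": [-0.01,0.06,0],"spin": 0,"grip": 0.25}
    - {"delta_pos": [-0.01,0.06,0],"spin": 0,"grip": 0.25}

```text
t: 3.95
eef_pos: [0.6307, -0.2364, 0.1098]
ee_rot: [0.001, 0.999, 0.047, 0.0]
force: [0.6, -4.7, -0.9]
gripper_width: 0.0277
gripper_force: 10.0
```

send_rows:
  motion:
    - {"delta_pos": [0,0.03,0],"spin": 0,"grip": 0.25}
    - {"delta_pos": [0,0.03,0],"spin": 0,"grip": 0.25}
    - {"delta_pos": [0,0.03,0],"spin": 0,"grip": 0.25}

```text
t: 4.2
eef_pos: [0.6307, -0.2361, 0.1099]
ee_rot: [0.002, 0.999, 0.047, 0.001]
force: [0.8, -5.3, -0.6]
gripper_width: 0.0276
gripper_force: 10.0
```

send_rows:
  motion:
    - {"delta_pos": [0,0.03,0],"spin": 0,"grip": 0.25}
    - {"delta_pos": [0,0.03,0],"spin": 0,"grip": 0.25}
    - {"delta_pos": [0,0.03,0],"spin": 0,"grip": 0.25}

```text
t: 4.45
eef_pos: [0.6307, -0.2359, 0.11]
ee_rot: [0.002, 0.999, 0.047, 0.001]
force: [1.4, -6.7, -0.5]
gripper_width: 0.0274
gripper_force: 10.0
```

send_rows:
  motion:
    - {"delta_pos": [0,-0.1,0],"spin": 0,"grip": 0.25}
    - {"delta_pos": [0.01,-0.2,0],"spin": 0,"grip": 0.25}
    - {"delta_pos": [0.01,-0.2,0],"spin": 0,"grip": 0.25}
    - {"delta_pos": [0.01,-0.2,0],"spin": 0,"grip": 0.25}

```text
t: 4.78
eef_pos: [0.6309, -0.2376, 0.1095]
ee_rot: [-0.001, 0.999, 0.048, -0.0]
force: [-0.6, -0.7, 0.5]
gripper_width: 0.0282
gripper_force: 10.0
```

send_rows:
  motion:
    - {"delta_pos": [0,-0.07,0],"spin": 0,"grip": 0.25}
    - {"delta_pos": [0,-0.07,0],"spin": 0,"grip": 0.25}
    - {"delta_pos": [0,-0.07,0],"spin": 0,"grip": 0.25}

```text
t: 5.03
eef_pos: [0.6311, -0.2383, 0.1096]
ee_rot: [-0.001, 0.999, 0.048, -0.0]
force: [-0.8, 4.8, 2.6]
gripper_width: 0.0279
gripper_force: 10.0
```

send_rows:
  motion:
    - {"delta_pos": [0,-0.04,0],"spin": 0,"grip": 0.25}
    - {"delta_pos": [0,-0.04,0],"spin": 0,"grip": 0.25}
    - {"delta_pos": [0,-0.04,0],"spin": 0,"grip": 0.25}

```text
t: 5.28
eef_pos: [0.6313, -0.2387, 0.1097]
ee_rot: [-0.002, 0.999, 0.048, -0.0]
force: [-1.6, 6.2, 5.4]
gripper_width: 0.0275
gripper_force: 10.0
```

send_rows:
  motion:
    - {"delta_pos": [0,0.08,0],"spin": 0,"grip": 0.25}
    - {"delta_pos": [0,0.12,0],"spin": 0,"grip": 0.25}
    - {"delta_pos": [0,0.12,0],"spin": 0,"grip": 0.35}
    - {"delta_pos": [0,0.12,0],"spin": 0,"grip": 0.5}
    - {"delta_pos": [0,0.12,0],"spin": 0,"grip": 0.6}
    - {"delta_pos": [0,0.12,0],"spin": 0,"grip": 0.6}
    - {"delta_pos": [0,0.12,0],"spin": 0,"grip": 0.6}

```text
t: 5.87
eef_pos: [0.6307, -0.2391, 0.1093]
ee_rot: [0.0, 0.999, 0.047, -0.0]
force: [-0.3, 0.4, 0.9]
gripper_width: 0.0484
gripper_force: 0.0
```

Peg_1 is firm: it moves about ±1.4 mm at 6 to 7 N. On to peg_2.

send_rows:
  motion:
    - {"delta_pos": [0,0,1],"spin": 0,"grip": 0.65}
    - {"delta_pos": [0,0,2],"spin": 0,"grip": 0.65}
    - {"delta_pos": [-0.1,1,2.1],"spin": 0,"grip": 0.65}
    - {"delta_pos": [-0.2,2,2.1],"spin": 0,"grip": 0.65}
    - {"delta_pos": [-0.32,3.2,2.1],"spin": 0,"grip": 0.65}
    - {"delta_pos": [-0.32,3.2,2.1],"spin": 0,"grip": 0.65}
    - {"delta_pos": [-0.32,3.2,2.1],"spin": 0,"grip": 0.65}

```text
t: 6.45
eef_pos: [0.6216, -0.1392, 0.1728]
ee_rot: [-0.0, 0.999, 0.05, 0.0]
force: [0.3, -0.7, -1.0]
gripper_width: 0.0561
gripper_force: 0.0
```

send_rows:
  motion:
    - {"delta_pos": [0,0,-1],"spin": 0,"grip": 0.65}
    - {"delta_pos": [0,0,-2],"spin": 0,"grip": 0.5}
    - {"delta_pos": [0,0,-2.1],"spin": 0,"grip": 0.4}
    - {"delta_pos": [0,0,-2.1],"spin": 0,"grip": 0.4}
    - {"delta_pos": [0,0,-2.1],"spin": 0,"grip": 0.4}
    - {"delta_pos": [0,0,-2.1],"spin": 0,"grip": 0.4}

```text
t: 6.95
eef_pos: [0.6227, -0.1432, 0.1113]
ee_rot: [0.001, 0.999, 0.047, 0.002]
force: [-0.7, 0.2, 0.3]
gripper_width: 0.0365
gripper_force: 0.0
```

Run:
```python
from h import *
s=arm.get_state(); im=arm.capture("wrist")[:,:,::-1]; cv2.imwrite("pics/w3.png",cv2.resize(im[130:330,160:480],(800,500)))
print(s["t"],s["eef_pos"],s["force"],s["gripper_width"],s["gripper_force"])
```

```text
6.95 [ 0.62272513 -0.14322258  0.11133093] [-0.65573418  0.17755072  0.26581524] 0.03645702114088593 0.0
```

View pics/w3.png

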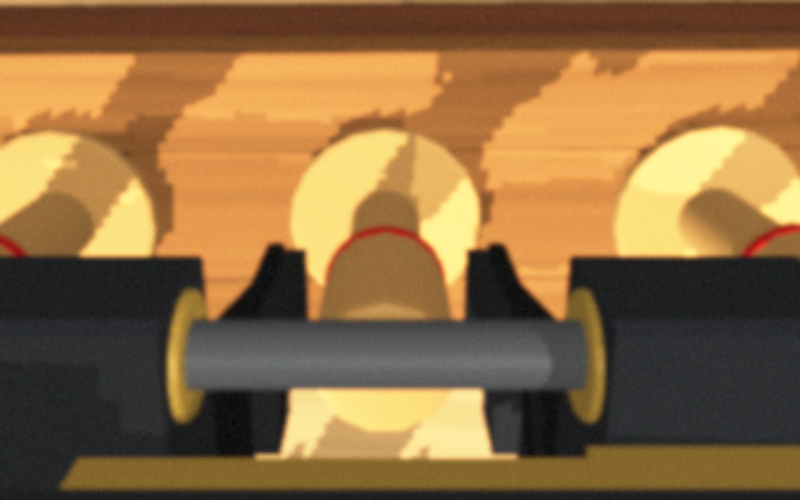

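The peg_2 head (328 to 445) is almost centred between the fingers (306 and 467). I close and rock left.

send_rows:
  motion:
    - {"delta_pos": [0,0,0],"spin": 0,"grip": 0.35}
    - {"delta_pos": [0,0,0],"spin": 0,"grip": 0.28}
    - {"delta_pos": [0,0,0],"spin": 0,"grip": 0.25}
    - {"delta_pos": [0,0,0],"spin": 0,"grip": 0.25}
    - {"delta_pos": [0,0,0],"spin": 0,"grip": 0.25}
  squeeze: 10

```text
t: 7.42
eef_pos: [0.6219, -0.1426, 0.1104]
ee_rot: [0.0, 0.999, 0.047, 0.001]
force: [-0.8, -0.6, 4.1]
gripper_width: 0.0274
gripper_force: 10.0
```

send_rows:
  motion:
    - {"delta_pos": [-0.01,0.07,0],"spin": 0,"grip": 0.25}
    - {"delta_pos": [-0.01,0.07,0],"spin": 0,"grip": 0.25}
    - {"delta_pos": [-0.01,0.07,0],"spin": 0,"grip": 0.25}

```text
t: 7.67
eef_pos: [0.6218, -0.1414, 0.1104]
ee_rot: [0.001, 0.999, 0.047, 0.001]
force: [-0.5, -2.1, 4.6]
gripper_width: 0.0279
gripper_force: 10.0
```

send_rows:
  motion:
    - {"delta_pos": [-0.01,0.06,0],"spin": 0,"grip": 0.25}
    - {"delta_pos": [-0.01,0.06,0],"spin": 0,"grip": 0.25}
    - {"delta_pos": [-0.01,0.06,0],"spin": 0,"grip": 0.25}

```text
t: 7.92
eef_pos: [0.6216, -0.1397, 0.1105]
ee_rot: [0.001, 0.999, 0.047, 0.001]
force: [0.1, -2.7, 4.7]
gripper_width: 0.0277
gripper_force: 10.0
```

send_rows:
  motion:
    - {"delta_pos": [0,0.04,0],"spin": 0,"grip": 0.25}
    - {"delta_pos": [0,0.04,0],"spin": 0,"grip": 0.25}
    - {"delta_pos": [0,0.04,0],"spin": 0,"grip": 0.25}

```text
t: 8.17
eef_pos: [0.6216, -0.1387, 0.1105]
ee_rot: [0.001, 0.999, 0.047, 0.001]
force: [0.3, -2.2, 5.2]
gripper_width: 0.0283
gripper_force: 10.0
```

send_rows:
  motion:
    - {"delta_pos": [-0.01,0.07,0],"spin": 0,"grip": 0.25}
    - {"delta_pos": [-0.01,0.07,0],"spin": 0,"grip": 0.25}
    - {"delta_pos": [-0.01,0.07,0],"spin": 0,"grip": 0.25}

```text
t: 8.42
eef_pos: [0.6213, -0.1369, 0.1105]
ee_rot: [0.001, 0.999, 0.047, 0.001]
force: [0.5, -3.6, 5.3]
gripper_width: 0.0271
gripper_force: 10.0
```

send_rows:
  motion:
    - {"delta_pos": [0,0.05,0],"spin": 0,"grip": 0.25}
    - {"delta_pos": [0,0.05,0],"spin": 0,"grip": 0.25}
    - {"delta_pos": [0,0.05,0],"spin": 0,"grip": 0.25}

```text
t: 8.67
eef_pos: [0.6214, -0.1365, 0.1106]
ee_rot: [0.002, 0.999, 0.047, 0.001]
force: [-0.2, -4.5, 5.4]
gripper_width: 0.0278
gripper_force: 10.0
```

Peg_2 has play and meets the left wall after about 6 mm. Now to the right.

send_rows:
  motion:
    - {"delta_pos": [0.01,-0.15,0.04],"spin": 0,"grip": 0.25}
    - {"delta_pos": [0.03,-0.3,0.04],"spin": 0,"grip": 0.25}
    - {"delta_pos": [0.03,-0.3,0.04],"spin": 0,"grip": 0.25}
    - {"delta_pos": [0.03,-0.3,0.04],"spin": 0,"grip": 0.25}

```text
t: 9.0
eef_pos: [0.6211, -0.1425, 0.1104]
ee_rot: [-0.0, 0.999, 0.047, -0.0]
force: [-0.6, -0.9, 2.1]
gripper_width: 0.028
gripper_force: 10.0
```

send_rows:
  motion:
    - {"delta_pos": [0.01,-0.1,0],"spin": 0,"grip": 0.25}
    - {"delta_pos": [0.01,-0.1,0],"spin": 0,"grip": 0.25}
    - {"delta_pos": [0.01,-0.1,0],"spin": 0,"grip": 0.25}

```text
t: 9.25
eef_pos: [0.6216, -0.1453, 0.1104]
ee_rot: [-0.0, 0.999, 0.048, -0.0]
force: [-0.3, 0.5, 1.0]
gripper_width: 0.0277
gripper_force: 10.0
```

send_rows:
  motion:
    - {"delta_pos": [0.01,-0.07,0],"spin": 0,"grip": 0.25}
    - {"delta_pos": [0.01,-0.07,0],"spin": 0,"grip": 0.25}
    - {"delta_pos": [0.01,-0.07,0],"spin": 0,"grip": 0.25}

```text
t: 9.5
eef_pos: [0.6218, -0.1479, 0.1104]
ee_rot: [0.0, 0.999, 0.047, -0.0]
force: [-0.4, 0.1, 0.1]
gripper_width: 0.0276
gripper_force: 10.0
```

send_rows:
  motion:
    - {"delta_pos": [0,-0.06,0],"spin": 0,"grip": 0.25}
    - {"delta_pos": [0,-0.06,0],"spin": 0,"grip": 0.25}
    - {"delta_pos": [0,-0.06,0],"spin": 0,"grip": 0.25}

```text
t: 9.75
eef_pos: [0.6218, -0.1488, 0.1105]
ee_rot: [-0.0, 0.999, 0.048, -0.0]
force: [-0.2, 3.1, -0.2]
gripper_width: 0.0276
gripper_force: 10.0
```

send_rows:
  motion:
    - {"delta_pos": [0,-0.04,0],"spin": 0,"grip": 0.25}
    - {"delta_pos": [0,-0.04,0],"spin": 0,"grip": 0.25}
    - {"delta_pos": [0,-0.04,0],"spin": 0,"grip": 0.25}

```text
t: 10.0
eef_pos: [0.6219, -0.1494, 0.1107]
ee_rot: [-0.001, 0.999, 0.048, -0.0]
force: [-0.2, 5.5, 1.5]
gripper_width: 0.0275
gripper_force: 10.0
```

Peg_2 is loose: about 12 mm of total play at 1 to 2 N. I centre it, firm the grip and lift slowly.

send_rows:
  motion:
    - {"delta_pos": [-0.02,0.15,0],"spin": 0,"grip": 0.2}
    - {"delta_pos": [-0.03,0.28,0],"spin": 0,"grip": 0.2}
    - {"delta_pos": [-0.03,0.28,0],"spin": 0,"grip": 0.2}
    - {"delta_pos": [-0.03,0.28,0.2],"spin": 0,"grip": 0.2}
    - {"delta_pos": [-0.03,0.28,0.4],"spin": 0,"grip": 0.2}
    - {"delta_pos": [-0.03,0.28,0.6],"spin": 0,"grip": 0.2}
  squeeze: 30

```text
t: 10.5
eef_pos: [0.6211, -0.1431, 0.1294]
ee_rot: [0.0, 0.999, 0.047, 0.0]
force: [-0.2, -1.3, -2.3]
gripper_width: 0.0275
gripper_force: 30.0
```

send_rows:
  motion:
    - {"delta_pos": [0,0,0.3],"spin": 0,"grip": 0.2}
    - {"delta_pos": [0,0,0.6],"spin": 0,"grip": 0.2}
    - {"delta_pos": [0,0,0.9],"spin": 0,"grip": 0.2}
    - {"delta_pos": [0,0,1.2],"spin": 0,"grip": 0.2}
    - {"delta_pos": [0,0,1.5],"spin": 0,"grip": 0.2}
    - {"delta_pos": [0,0,1.8],"spin": 0,"grip": 0.2}

```text
t: 11.0
eef_pos: [0.6211, -0.1423, 0.1838]
ee_rot: [0.0, 0.999, 0.047, 0.0]
force: [0.0, 0.2, -1.8]
gripper_width: 0.0271
gripper_force: 30.0
```

send_rows:
  motion:
    - {"delta_pos": [0,0,0.6],"spin": 0,"grip": 0.2}
    - {"delta_pos": [0,0,1.2],"spin": 0,"grip": 0.2}
    - {"delta_pos": [0,0,1.8],"spin": 0,"grip": 0.2}
    - {"delta_pos": [0,0,2.4],"spin": 0,"grip": 0.2}
    - {"delta_pos": [0,0,3],"spin": 0,"grip": 0.2}
    - {"delta_pos": [0,0,3.4],"spin": 0,"grip": 0.2}
    - {"delta_pos": [0,0,3.4],"spin": 0,"grip": 0.2}

```text
t: 11.58
eef_pos: [0.6225, -0.1425, 0.2883]
ee_rot: [0.001, 0.999, 0.047, 0.003]
force: [1.1, 0.1, -0.3]
gripper_width: 0.0276
gripper_force: 30.0
```

send_rows:
  motion:
    - {"delta_pos": [-0.5,1.2,0],"spin": 0,"grip": 0.2}
    - {"delta_pos": [-1,2.4,0],"spin": 0,"grip": 0.2}
    - {"delta_pos": [-1.5,3.6,0],"spin": 0,"grip": 0.2}
    - {"delta_pos": [-2,4.8,0],"spin": 0,"grip": 0.2}
    - {"delta_pos": [-2.5,6.1,0],"spin": 0,"grip": 0.2}
    - {"delta_pos": [-3,7.4,0],"spin": 0,"grip": 0.2}
    - {"delta_pos": [-3.4,8.7,0],"spin": 0,"grip": 0.2}
    - {"delta_pos": [-3.4,8.7,0],"spin": 0,"grip": 0.2}

```text
t: 12.25
eef_pos: [0.5148, 0.1288, 0.2843]
ee_rot: [-0.003, 0.998, 0.055, -0.001]
force: [-0.1, 1.2, -0.6]
gripper_width: 0.0273
gripper_force: 30.0
```

send_rows:
  motion:
    - {"delta_pos": [0,0,0],"spin": 0,"grip": 0.2}
    - {"delta_pos": [0,0,0],"spin": 0,"grip": 0.2}
    - {"delta_pos": [0,0,0],"spin": 0,"grip": 0.2}

```text
t: 12.5
eef_pos: [0.5193, 0.117, 0.284]
ee_rot: [0.0, 0.999, 0.046, -0.0]
force: [0.7, 0.3, -1.1]
gripper_width: 0.0273
gripper_force: 30.0
```

Run:
```python
from h import *
import pickle
s=arm.get_state(); p=arm.camera_params("wrist"); im=arm.capture("wrist")[:,:,::-1].copy(); pickle.dump((p,im),open("w4.pkl","wb"))
print(s["t"],s["eef_pos"],s["force"],s["gripper_width"])
ims={"wrist":im,"top":cv2.imread("pics/top0.png"),"scene":cv2.imread("pics/scene0.png")}
c={"wrist":proj("wrist",np.array([.508,.228,.06])),"top":(206,239),"scene":(437,245)}
print(c["wrist"]); out=[]
for n,I in ims.items():
    u,v=map(int,c[n]); r=48 if n=="wrist" else 32
    P=cv2.copyMakeBorder(I,60,60,60,60,cv2.BORDER_REPLICATE)
    q=P[v+60-r:v+60+r,u+60-r:u+60+r]; out.append(cv2.resize(q,(260,260),interpolation=cv2.INTER_CUBIC)); print(n,u-r,v-r,260/(2*r))
cv2.imwrite("pics/st.png",np.vstack([cv2.resize(im,(780,320))[:, :],np.hstack(out)]))
```

```text
12.5 [0.51927772 0.11695037 0.28402841] [ 0.66778838  0.34879742 -1.08953492] 0.0272504554218544
(np.float64(228.074587476902), np.float64(174.16897078332278))
wrist 180 126 2.7083333333333335
top 174 207 4.0625
scene 405 213 4.0625
```

View pics/st.png

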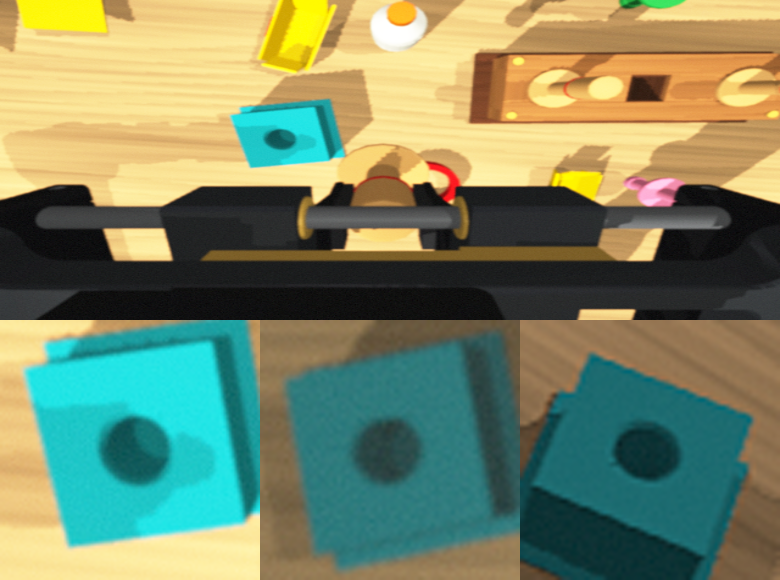

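The picture shows the peg held upright in the gripper and the rack still in place with its middle hole empty. The stand hole is at about (229.5,174.4) in wrist, (205.3,239.5) in top and (436,245) in scene.

Run:
```python
from h import *
import pickle
p,im=pickle.load(open("w4.pkl","rb"))
h=cv2.cvtColor(im,cv2.COLOR_BGR2HSV)
m=((h[...,2]<150)&(h[...,0]>80)&(h[...,0]<100)).astype(np.uint8)
m[:160]=0;m[192:]=0;m[:,:212]=0;m[:,248:]=0
cs,_=cv2.findContours(m,cv2.RETR_EXTERNAL,cv2.CHAIN_APPROX_NONE); c=max(cs,key=cv2.contourArea); e=cv2.fitEllipse(c); print(e,ray("wrist",e[0],.06,p).round(4))
for n,uv,q in(("wrist",(229.5,174.4),p),("top",(205.3,239.5),None),("scene",(436,245),None)): print(n,ray(n,uv,.06,q).round(4))
# block-top corners in wrist crop -> centre
C=[(24,368),(213,340),(245,522),(69,546)]
P=[ray("wrist",(180+u/2.7083,126+(v-320)/2.7083),.06,p) for u,v in C]; print(np.round(P,4),np.mean(P,0).round(4))
# rack check from empty hole & dots
for u in((518,61),(512,115)): print("dot",ray("wrist",(u[0]*640/780,u[1]*400/320),.06,p).round(4))
```

```text
((229.29727172851562, 173.90499877929688), (23.634117126464844, 25.253284454345703), 128.72129821777344) [0.5083 0.2264 0.06  ]
wrist [0.5077 0.2262 0.06  ]
top [0.5059 0.2246 0.06  ]
scene [0.5098 0.2286 0.06  ]
[[0.5425 0.2782 0.06  ]
 [0.5635 0.1906 0.06  ]
 [0.4772 0.1711 0.06  ]
 [0.4568 0.2575 0.06  ]] [0.51   0.2244 0.06  ]
dot [ 0.6489 -0.0048  0.06  ]
dot [ 0.5695 -0.0138  0.06  ]
```

Run:
```python
from h import *
import pickle
p,im=pickle.load(open("w4.pkl","rb"))
g=cv2.cvtColor(im,cv2.COLOR_BGR2HSV)
col=im[170:215,314].tolist(); 
for v in range(174,230,2): print(v,im[v,306],im[v,314])
row=im[195]; print([ (u,row[u].tolist()) for u in range(270,360,6)])
tcp=np.array([.5193,.1170,.284]); yv=np.array([-.1,.995])
for v in(180,181,182,183): 
    X=ray("wrist",(314.3,v),.2395,p); d=(X-tcp)[:2]; print(v,"across",(d[0]*.995+d[1]*.1).round(4),"along",(d@yv).round(4))
```

```text
174 [156 230 252] [156 232 252]
176 [152 228 251] [153 228 251]
178 [151 228 251] [137 215 247]
180 [113 183 230] [ 80 151 202]
182 [ 95 174 230] [111 203 246]
184 [119 213 249] [123 218 250]
186 [122 218 250] [119 213 250]
188 [117 214 250] [118 214 250]
190 [116 216 250] [118 217 250]
192 [119 212 250] [118 215 250]
194 [122 216 250] [116 210 250]
196 [119 217 250] [ 91 167 226]
198 [121 215 250] [ 70 129 182]
200 [119 216 250] [ 71 132 183]
202 [120 215 250] [ 71 129 181]
204 [119 215 250] [ 71 128 175]
206 [ 98 185 239] [ 57 103 145]
208 [ 69 128 180] [ 53  97 141]
210 [ 56 103 143] [ 52  99 138]
212 [ 48  97 138] [ 53  99 141]
214 [ 52  98 137] [ 52 100 142]
216 [ 53 100 141] [ 54 100 142]
218 [ 51  98 139] [ 53  96 143]
220 [ 43  83 140] [ 30  47 146]
222 [ 25  33 152] [ 38  74 148]
224 [ 46  83 151] [ 54 103 142]
226 [ 54 102 142] [ 58 105 146]
228 [ 53  98 139] [ 53  98 142]
[(270, [138, 137, 20]), (276, [230, 230, 36]), (282, [180, 189, 111]), (288, [120, 214, 250]), (294, [116, 213, 249]), (300, [121, 215, 250]), (306, [116, 213, 250]), (312, [114, 207, 248]), (318, [71, 130, 180]), (324, [72, 132, 181]), (330, [92, 171, 226]), (336, [92, 173, 230]), (342, [103, 178, 231]), (348, [104, 165, 211]), (354, [101, 160, 207])]
180 across 0.0287 along -0.0008
181 across 0.0279 along -0.0008
182 across 0.0272 along -0.0007
183 across 0.0265 along -0.0007
```

send_rows:
  motion:
    - {"delta_pos": [-0.1,1,0],"spin": 0,"grip": 0.2}
    - {"delta_pos": [-0.2,2,0],"spin": 0,"grip": 0.2}
    - {"delta_pos": [-0.38,3,0],"spin": 0,"grip": 0.2}
    - {"delta_pos": [-0.38,3.64,-0.4],"spin": 0,"grip": 0.2}
    - {"delta_pos": [-0.38,3.64,-1.2],"spin": 0,"grip": 0.2}
    - {"delta_pos": [-0.38,3.64,-2.2],"spin": 0,"grip": 0.2}
    - {"delta_pos": [-0.38,3.64,-3],"spin": 0,"grip": 0.2}
    - {"delta_pos": [-0.38,3.64,-3.4],"spin": 0,"grip": 0.2}

```text
t: 13.22
eef_pos: [0.5066, 0.2255, 0.1792]
ee_rot: [0.001, 0.999, 0.046, -0.003]
force: [-0.3, -0.5, -0.8]
gripper_width: 0.0272
gripper_force: 30.0
```

send_rows:
  motion:
    - {"delta_pos": [0,0,-0.1],"spin": 0,"grip": 0.2}
    - {"delta_pos": [0,0,-0.1],"spin": 0,"grip": 0.2}
    - {"delta_pos": [0,0,-0.1],"spin": 0,"grip": 0.2}
    - {"delta_pos": [0,0,-0.1],"spin": 0,"grip": 0.2}

```text
t: 13.55
eef_pos: [0.5089, 0.2282, 0.1814]
ee_rot: [-0.001, 0.999, 0.047, 0.002]
force: [-0.2, 0.6, -0.8]
gripper_width: 0.0272
gripper_force: 30.0
```

Run:
```python
from h import *
s=arm.get_state(); print(s["t"],s["eef_pos"],s["force"],s["gripper_width"])
a=arm.capture("scene")[:,:,::-1]; b=arm.capture("wrist")[:,:,::-1]
cv2.imwrite("pics/pre.png",np.hstack([cv2.resize(a[170:300,370:510],(400,372),interpolation=cv2.INTER_CUBIC),cv2.resize(b[110:270,230:400],(400,372),interpolation=cv2.INTER_CUBIC)]))
```

```text
13.55 [0.50886167 0.22822724 0.1813593 ] [-0.1655015   0.55078855 -0.81094788] 0.027174674582116563
```

View pics/pre.png

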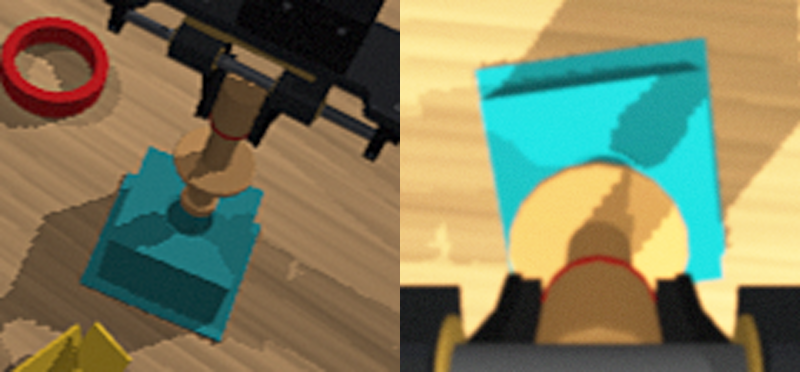

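The peg's foot hangs just over the stand's hole: in the left crop the foot is at (200,208) and the hole at about (190,215). I correct 1.5 mm and lower it, watching the force.

send_rows:
  motion:
    - {"delta_pos": [-0.02,-0.05,-0.2],"spin": 0,"grip": 0.2}
    - {"delta_pos": [-0.02,-0.05,-0.4],"spin": 0,"grip": 0.2}
    - {"delta_pos": [-0.02,-0.05,-0.6],"spin": 0,"grip": 0.2}
    - {"delta_pos": [-0.02,-0.05,-0.8],"spin": 0,"grip": 0.2}
    - {"delta_pos": [-0.02,-0.05,-0.8],"spin": 0,"grip": 0.2}

```text
t: 14.07
eef_pos: [0.5062, 0.2258, 0.1539]
ee_rot: [0.001, 0.999, 0.047, -0.001]
force: [1.5, 0.3, -0.8]
gripper_width: 0.0273
gripper_force: 30.0
```

send_rows:
  motion:
    - {"delta_pos": [0,0,-0.1],"spin": 0,"grip": 0.2}
    - {"delta_pos": [0,0,-0.2],"spin": 0,"grip": 0.2}
    - {"delta_pos": [0,0,-0.2],"spin": 0,"grip": 0.2}

```text
t: 14.32
eef_pos: [0.5067, 0.2262, 0.1491]
ee_rot: [0.0, 0.999, 0.047, -0.0]
force: [0.4, -0.4, -0.4]
gripper_width: 0.0273
gripper_force: 30.0
```

Foot at about 0.049 m, inside the hole with no contact force. I continue down.

send_rows:
  motion:
    - {"delta_pos": [0.01,0,-0.2],"spin": 0,"grip": 0.2}
    - {"delta_pos": [0.01,0,-0.4],"spin": 0,"grip": 0.2}
    - {"delta_pos": [0.01,0,-0.6],"spin": 0,"grip": 0.2}
    - {"delta_pos": [0.01,0,-0.8],"spin": 0,"grip": 0.2}
    - {"delta_pos": [0.01,0,-1],"spin": 0,"grip": 0.2}
    - {"delta_pos": [0.01,0,-1.1],"spin": 0,"grip": 0.2}
    - {"delta_pos": [0.01,0,-1.1],"spin": 0,"grip": 0.2}

```text
t: 14.9
eef_pos: [0.5068, 0.2261, 0.1156]
ee_rot: [0.0, 0.999, 0.047, -0.001]
force: [-0.5, -0.5, -1.3]
gripper_width: 0.0271
gripper_force: 30.0
```

send_rows:
  motion:
    - {"delta_pos": [0,0,-0.1],"spin": 0,"grip": 0.2}
    - {"delta_pos": [0,0,-0.15],"spin": 0,"grip": 0.2}
    - {"delta_pos": [0,0,-0.15],"spin": 0,"grip": 0.2}

```text
t: 15.15
eef_pos: [0.5073, 0.2263, 0.112]
ee_rot: [0.0, 0.999, 0.047, -0.0]
force: [0.5, 0.2, -1.4]
gripper_width: 0.0273
gripper_force: 30.0
```

send_rows:
  motion:
    - {"delta_pos": [0,0,-0.06],"spin": 0,"grip": 0.2}
    - {"delta_pos": [0,0,-0.06],"spin": 0,"grip": 0.2}
    - {"delta_pos": [0,0,-0.06],"spin": 0,"grip": 0.2}

```text
t: 15.4
eef_pos: [0.5074, 0.2264, 0.1105]
ee_rot: [0.0, 0.999, 0.047, 0.0]
force: [-0.4, -0.5, -0.4]
gripper_width: 0.0271
gripper_force: 30.0
```

send_rows:
  motion:
    - {"delta_pos": [0,0,-0.05],"spin": 0,"grip": 0.2}
    - {"delta_pos": [0,0,-0.05],"spin": 0,"grip": 0.2}
    - {"delta_pos": [0,0,-0.05],"spin": 0,"grip": 0.2}

```text
t: 15.65
eef_pos: [0.5075, 0.2265, 0.1104]
ee_rot: [0.0, 0.999, 0.047, 0.0]
force: [-2.5, -0.5, 9.5]
gripper_width: 0.0272
gripper_force: 30.0
```

The shoulder is seated at the same TCP height as in the rack, with 9 N upward. I release.

send_rows:
  motion:
    - {"delta_pos": [0,0,0.04],"spin": 0,"grip": 0.2}
    - {"delta_pos": [0,0,0.04],"spin": 0,"grip": 0.3}
    - {"delta_pos": [0,0,0.04],"spin": 0,"grip": 0.36}
    - {"delta_pos": [0,0,0.04],"spin": 0,"grip": 0.45}
    - {"delta_pos": [0,0,0.04],"spin": 0,"grip": 0.6}
    - {"delta_pos": [0,0,0.04],"spin": 0,"grip": 0.7}
    - {"delta_pos": [0,0,0.04],"spin": 0,"grip": 0.7}
    - {"delta_pos": [0,0,0.04],"spin": 0,"grip": 0.7}

```text
t: 16.32
eef_pos: [0.5073, 0.2263, 0.11]
ee_rot: [0.0, 0.999, 0.047, -0.0]
force: [-0.6, -0.3, -0.8]
gripper_width: 0.0558
gripper_force: 0.0
```

send_rows:
  motion:
    - {"delta_pos": [0,0,0.3],"spin": 0,"grip": 0.7}
    - {"delta_pos": [0,0,0.9],"spin": 0,"grip": 0.7}
    - {"delta_pos": [0,0,1.8],"spin": 0,"grip": 0.7}
    - {"delta_pos": [0,0,2.8],"spin": 0,"grip": 0.7}
    - {"delta_pos": [0,0,3.8],"spin": 0,"grip": 0.7}
    - {"delta_pos": [0,0,4.5],"spin": 0,"grip": 0.7}
    - {"delta_pos": [0,0,4.5],"spin": 0,"grip": 0.7}

```text
t: 16.9
eef_pos: [0.5098, 0.2281, 0.2511]
ee_rot: [-0.002, 0.999, 0.047, 0.005]
force: [-0.4, 0.4, 0.7]
gripper_width: 0.0607
gripper_force: 0.0
```

send_rows:
  motion:
    - {"delta_pos": [-1,-1.2,0],"spin": 0,"grip": 0.7}
    - {"delta_pos": [-1.5,-2.4,0],"spin": 0,"grip": 0.7}
    - {"delta_pos": [-1.5,-3.4,0],"spin": 0,"grip": 0.7}
    - {"delta_pos": [-1.5,-3.4,0],"spin": 0,"grip": 0.7}
    - {"delta_pos": [-1.5,-3.4,0],"spin": 0,"grip": 0.7}

```text
t: 17.32
eef_pos: [0.4621, 0.1224, 0.2452]
ee_rot: [0.0, 0.999, 0.045, 0.0]
force: [-0.5, 0.7, -0.1]
gripper_width: 0.0611
gripper_force: 0.0
```

Run:
```python
from h import *
s=arm.get_state(); print(s["t"],s["eef_pos"],s["force"],s["gripper_width"])
a=arm.capture("scene")[:,:,::-1]; b=arm.capture("wrist")[:,:,::-1]
cv2.imwrite("pics/end.png",np.hstack([cv2.resize(a[120:330,190:530],(400,300)),cv2.resize(b,(400,300))]))
```

```text
17.3167 [0.4621361  0.1223929  0.24518437] [-0.5307948   0.6654412  -0.14997391] 0.06113233293459366
```

View pics/end.png

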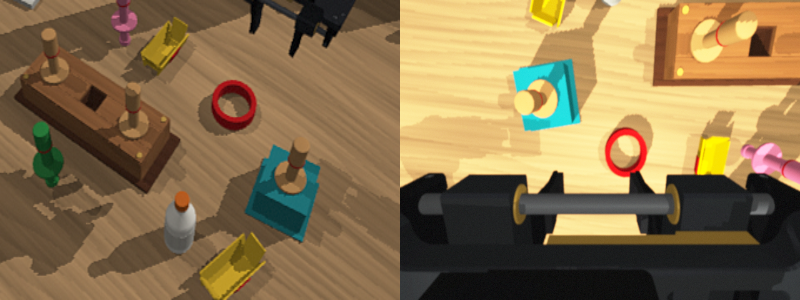

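The peg stands upright in the teal stand at (295,170) in the left half. The rack still holds its two firm pegs, the bystanders are in place and the gripper is clear.

```bash
python3 -c "
from workcell import arm
print(arm.hand_in())"
```

```text
the job is handed in; nothing more can be done
None
```

The middle peg (peg_2) was the loose one and now stands upright in the teal stand with its shoulder down; peg_1 rocked firm, peg_3 was not rocked because the play was already found, and the job is handed in.

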